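Pin the slide bolt of a transit case

ROBOT

A 7-joint arm with a two-finger parallel gripper is mounted at the origin on the work surface. World frame = base frame: x ahead of the robot, y to its left, z up, the work surface at z = 0. Lengths are in m, angles in rad, forces in N, time in s.
With the tool pointing down it reaches from about 0.4 to 0.875 m from the base axis. Payload 19.3 kg.
Tool frame: the origin (TCP) lies at the very end of the fingers, on their centre line; the grasp point (between the pads) lies bot.tcp_to_grasp behind it (bot.tcp_to_grasp is the distance from the TCP to the grasp point, in m); z points along the fingers, y is the direction in which the jaws open and shut (so a half turn about z gives the same grasp; the last joint's range is limited). The gripper opens to 85 mm and grips with 20 to 120 N. Pads are 22 mm wide; open, the fingers measure 114 mm over their backs; the gripper's body (76 mm by 85 mm) begins 54 mm behind the grasp point. The pads swing forward as they close: fully open they stand 13 mm farther back than shut.
Start: joints at [-1.373, 0.521, -0.036, 1.599, 0.021, 1.021, -0.113], TCP at [0.165, 0.603, 0.231] pointing down, gripper open.
Joint ranges: [-2.91, 2.91], [-0.3, 2.13], [-1.5, 1.42], [0.17, 2.43], [-1.26, 4.41], [0.16, 1.93], [-2.52, 2.52]. Speed limits (rad/s): [1.89, 1.89, 2.39, 2.39, 3.01, 3.01, 3.01].

INTERFACE

Orientations are given as [roll, pitch, yaw] about the fixed x, y, z axes, in that order (R = Rz(yaw) Ry(pitch) Rx(roll)).
In Python, from workcell import bot gives the robot as it stands.
- The arm moves only by the tool servo_tool, never from a script. Its argument "targets" is a list of rows, each a list of 2 entries, a list of its own where there are three numbers: the shift along the tool's x, y, z in units of 0.05 m (1.0 is 0.05 m), then the turn about the tool's z in units of 5 degrees (1.0 is 5 degrees). A call has 1 to 12 rows; each row shifts and turns the commanded pose from where the row before left it, along the tool's axes as they then stand; what a row does not reach is not made up. A row lasts 1/8 s, in which the tool goes at most 62.5 mm and 10.7 degrees, less where a joint would pass 70% of its speed; a pose out of reach is approached as far as the arm can. A call with a number of a shift or a turn outside -1 to 1 is refused whole. A call with a gripper value outside its range is refused whole. "gripper" is the opening, from -1 (shut) to 1 (fully open), so that 0 is half open, set as the call begins (left out, the last holds). The fingers move at their own pace and stop on an object; "newtons" is the grip in N (left out, the last holds). Time passes only in rows, so rows that do not move let the fingers close. It gives the time, the measured TCP pose, the force and the opening at its end, in the units of the state.
- bot.observe(): the state, without advancing time (a new reading comes with each control period).
- bot.grab_frame(name): name is "scene" or "side" or "wrist"; returns the picture (420x560x3 uint8, blue, green, red); there is no depth.
- bot.get_calibration(name): a dict with "fx", "fy", "cx", "cy" (pixels), "pose" (4x4, takes a point from camera to world coordinates). Camera axes: x right, y up, looking along -z (the intrinsics and any distortion apply to the point x, -y, -z); pixel columns grow to the right and rows downward; lengths in m; the calibration is good to about 2 mm. A picture is of the moment at which its call begins: read the wrist's pose just before it. get_calibration takes no time and is no camera call; for the wrist camera it gives the pose at the moment of the call.
- bot.job_done(): hands the job in, once; it reports no verdict.
The state is a dict: "clock": time; "qpos": joint angles; "qd": joint speeds; "joint_efforts": joint torques, N m; "position": TCP position; "tool_rot": TCP orientation; "force": force on the tool from outside, world axes, zero at the start; "moment": the same for the moment, N m; "grip_width": finger opening in m.
Only numpy, scipy, OpenCV 4.12 (cv2) and the standard library are available. Lean on these libraries where they do the work, as an engineer would, in place of code of your own. Each camera call takes 0.05 s, during which the arm holds its last target.

TASK

Lock the grey transit case: take the long square-gripped locking pin out of the wooden stand, put it into the hole of the steel slide bolt on the lid, and slide the bolt along with it, feeling with the pin's nose for the hole hidden in the housing below, until it drops in and the pin goes fully home with its collar resting on the bolt. Work gently, never forcing the pin, bolt or case, then let go of the pin and leave the other things as they are.

Things in the scene. Friction and masses are not known exactly. Their poses are not given: they have to be found in the camera images.
- pin_grip (a point): Centre of the locking pin's black grip, the tall SQUARE one: 20 x 20 mm, 48 mm tall, from 26 mm below this point to 22 mm above it. z points up along the pin, x and y are normal to the grip's flat sides. The pin stands upright in either of the wooden stand's two holes, its collar resting on the stand's top, 50 mm above the table. Mass 95 to 160 g.
- pin_tip (a point): Centre of the locking pin's nose, its lowest point, on its axis, 70 mm below the grip's centre and 40 mm below the collar's underside.
- bush (a point): Centre of the mouth of the 13 mm hole through the slide bolt's boss (34 x 34 x 16 mm tall, mouth on top) on the case's lid. z up; y along the bolt, the way it must slide. 16 mm below is a flat face where the nose first lands (collar 24 mm above the boss). In that face, on this point's line of travel, is one hidden hole, 13 mm across, 27 mm deep. Pin fully home: collar on boss, nose 40 mm below.
- bolt (a joint): How far the steel slide bolt has been slid along the bush's y axis, in m: 0 to 0.070, stops at both ends. It starts between 0 and 0.012; the hidden hole is met somewhere between 0.030 and 0.062. It slides with about 1 N and stays where it is left. Its flat arms either side of the boss are 34 mm wide, 8 mm thick, top 8 mm below the boss's top.
- case: The grey transit case, heavy and immovable, 220 (x) x 320 (y) x 80 mm tall; origin at the centre of its underside, z up, y along the bolt. The aluminium bolt housing runs along the middle of the lid, 51 mm wide, 176 mm long, sides 38.5 mm above the lid; straps across the bolt, 78 mm either side of its middle, reach 42.5 mm, the bolt's boss 46.5 mm above the lid.
- stand: The wooden pin stand, fixed, 70 (x) x 150 (y) x 50 mm tall, origin at the centre of its underside; two 11.5 mm holes, 45 mm deep, on its middle line at y = -40 and y = +40 mm. One holds the locking pin, the other the stub pin.
- stub_pin: A different, short pin with a ROUND black knob 30 mm across, in the other hole of the stand; to be left there. Its top is 61 mm above its origin (its foot) and 86 mm above the table.
- tape_roll: A brown roll of tape lying on the lid of the case, 72 mm across, 40 mm tall; origin at the centre of its underside. To be left alone.
- jar: A small closed jar standing on the table, 54 mm across, 70 mm tall; origin at the centre of its underside. To be left alone.
- marker: A marker pen lying on the near part of the case's lid, 130 mm long, 16 mm thick; origin on the lid under its middle. To be left alone.
- pin: The locking pin; origin at the flat of its nose. Up from there: shank 10 mm across, its first 6 mm tapering from a 5 mm wide nose; at 40 mm the underside of a steel collar 28 mm across and 4 mm thick; from 44 to 92 mm the square black grip.

How it is judged:
On the way, in this order (a step that is already met when the one before it is completed fails the run):
1. the locking pin has been put into the bolt's hole, nose at least 8 mm below the mouth (z of pin_tip in the frame of bush below -0.008 m and horizontal distance between pin_tip and bush below 0.008 m).
2. the pin has dropped fully home through the bolt into the hidden hole (z of pin_tip in the frame of bush below -0.037 m and horizontal distance between pin_tip and bush below 0.006 m), for 0.2 s.
At the end, for the whole second after the job is handed in: The locking pin stands in the bolt's hole and the hidden hole below, its nose more than 37 mm below the mouth of the bolt's hole (40 mm is fully home) and within 6 mm of its axis, within 7 degrees of upright, released and at rest (all of step 2 and angle between pin_tip's own z axis and vertical below 0.12 rad and linear speed of pin below 0.02 m/s); the robot touches nothing.
It fails at once if the pin is pressed against the case, bolt or housing with more than 40 N (contact force between pin and case above 40 N).
It fails at once if the hand presses on the case or bolt with more than 40 N (contact force between the arm and case above 40 N).
It fails at once if the stub pin is moved more than 15 mm (distance of stub_pin from where it was at the start of the episode above 0.015 m).
It fails at once if the tape roll, jar or marker is moved more than 30 mm (distance of any of tape_roll, jar, marker from where it was at the start of the episode above 0.03 m).
It also fails if it takes over 48 s, if anything falls off the work surface, if the arm or the gripper's body presses on something with over 40 N, if the wrist force passes 120 N, or if a joint passes its speed limit or range.

## Working session

There is one attempt and no reset: what is moved stays moved. The work goes in short steps, Python scripts to look and compute and a tool call to move; the robot and the scene stay as the last step left them, time stands still between calls to the robot, and variables do not carry over. Pictures are saved under pics/ and viewed, and the job is handed in when it is done.

Besides the shell and the picture viewer there is one more tool, called after "Call:" in YAML: its name, and indented under it one key for each argument. servo_tool: Moves the arm, as the interface text tells. Its arguments: {"type":"object","properties":{"targets":{"type":"array","items":{"type":"array"}},"gripper":{"type":"number"},"newtons":{"type":"number"}},"required":["targets"]}

```bash
mkdir -p pics; ls; cat > h.py <<'E'
import numpy as np, cv2
from workcell import bot
def cal(n):
    c=bot.get_calibration(n); return c
def ray(c,u,v):
    P=np.array(c["pose"]); K=np.array([[c["fx"],0,c["cx"]],[0,c["fy"],c["cy"]],[0,0,1]])
    d=c.get("dist"); 
    p=cv2.undistortPoints(np.array([[[u,v]]],float),K,None if d is None else np.array(d))[0,0]
    return P[:3,3],P[:3,:3]@np.array([p[0],-p[1],-1.])
def atz(c,u,v,z):
    o,d=ray(c,u,v); return o+d*(z-o[2])/d[2]
def proj(c,X):
    P=np.array(c["pose"]); q=P[:3,:3].T@(np.array(X)-P[:3,3])
    return c["cx"]+c["fx"]*q[0]/-q[2], c["cy"]+c["fy"]*(-q[1])/-q[2]
E
python3 - <<'E'
from h import *
s=bot.observe()
for k in s: print(k,s[k])
print(bot.tcp_to_grasp)
for n in ["scene","side","wrist"]:
    print(n,bot.get_calibration(n))
    cv2.imwrite(f"pics/{n}0.png",bot.grab_frame(n))
E
```

```text
pics
clock 0.0
qpos [-1.37317204  0.52198094 -0.03636519  1.59998074  0.02118188  1.02105467
 -0.1127884 ]
qd [ 0.00024308 -0.00247487  0.00102014 -0.00017784  0.00091389 -0.00105428
  0.00027245]
joint_efforts [-8.28827851e-04 -9.27129936e+01  1.97981961e+00 -3.69922292e+01
  1.78291602e-02  8.20727582e-03  7.65542723e-06]
position [0.16532104 0.60241771 0.23075566]
tool_rot [-3.14055332e+00  3.76694557e-05  2.87379281e+00]
force [ 0.05088339  0.18532093 -0.0050693 ]
moment [-0.0245595   0.04029358  0.0363523 ]
grip_width 0.08543230772882413
0.0187
scene {'fx': 532.5203151580234, 'fy': 532.5203151580234, 'cx': 284.97260409791386, 'cy': 213.92887330576752, 'pose': array([[ 0.51606635, -0.6539179 ,  0.55323314,  1.07743257],
       [ 0.85638772,  0.38138998, -0.34805425, -0.40727369],
       [ 0.01660133,  0.65340115,  0.75682979,  0.78997359],
       [ 0.        ,  0.        ,  0.        ,  1.        ]])}
side {'fx': 458.0941475031575, 'fy': 458.0941475031575, 'cx': 282.61088883000383, 'cy': 208.79263022266846, 'pose': array([[ 0.92398599,  0.29429891, -0.24420902,  0.36512902],
       [-0.38241739,  0.70667642, -0.59528596, -0.64447615],
       [-0.00261525,  0.64342567,  0.76550413,  0.84661447],
       [ 0.        ,  0.        ,  0.        ,  1.        ]])}
wrist {'fx': 320.70450955349634, 'fy': 320.70450955349634, 'cx': 279.59803595646014, 'cy': 211.0660104533007, 'pose': array([[ 0.26432257, -0.91204745, -0.31353312,  0.08331542],
       [ 0.96443371,  0.24959525,  0.08700481,  0.62634191],
       [-0.00109614, -0.32537925,  0.94558296,  0.3736875 ],
       [ 0.        ,  0.        ,  0.        ,  1.        ]])}
```

View pics/scene0.png

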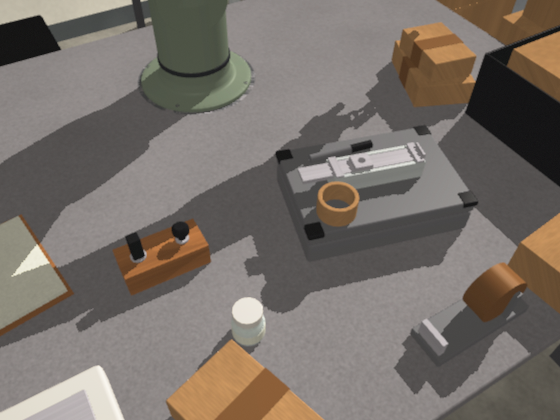

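View pics/side0.png

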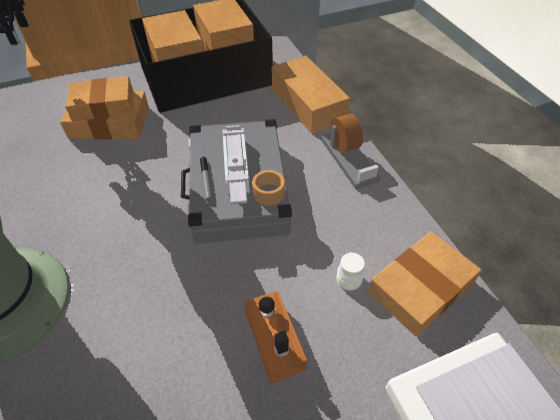

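View pics/wrist0.png

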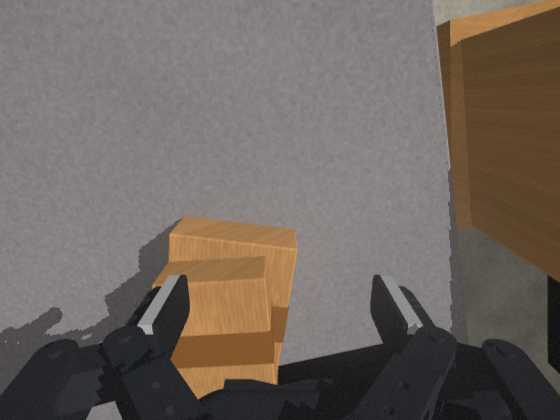

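The scene view shows the stand at (165,255): the square grip at (135,245), the round stub at (180,233). The case is at (375,190) with the boss near (362,160). The jar is at (248,320), the tape at (337,203) and the marker at about (345,150). I'll enlarge these regions next.

```bash
python3 - <<'E'
import cv2
a=cv2.imread("pics/scene0.png");b=cv2.imread("pics/side0.png")
def crop(im,x,y,w,h,n,k):
    cv2.imwrite(n,cv2.resize(im[y:y+h,x:x+w],None,fx=k,fy=k,interpolation=cv2.INTER_CUBIC))
crop(a,105,210,115,85,"pics/c1.png",6)
crop(a,265,120,220,140,"pics/c2.png",3.5)
crop(b,235,285,80,100,"pics/c3.png",6)
crop(b,180,115,120,130,"pics/c4.png",4.5)
E
```

```text
(no output)
```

View pics/c1.png

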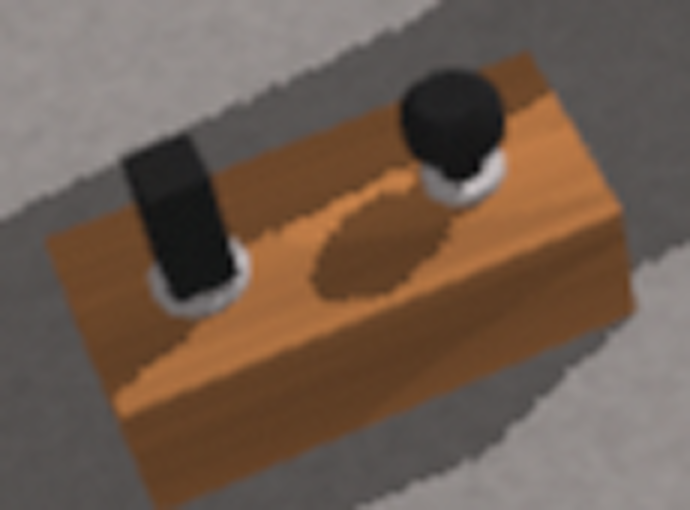

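View pics/c2.png

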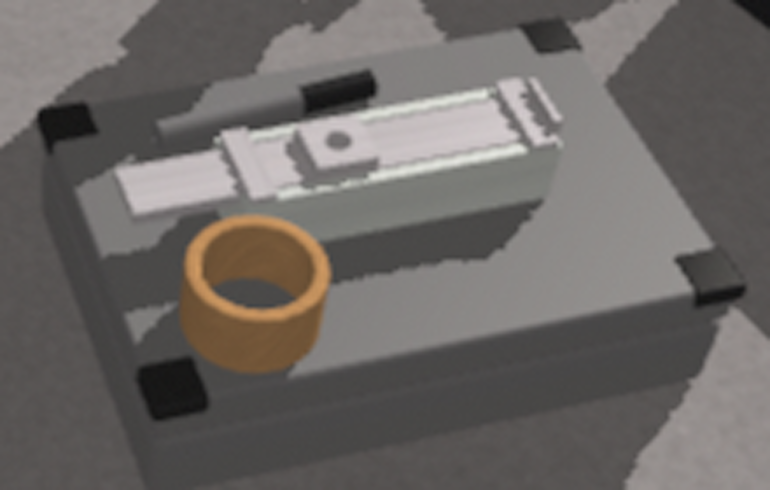

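View pics/c3.png

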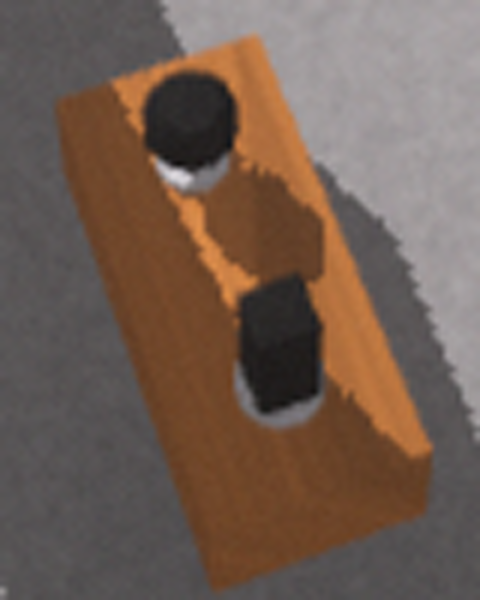

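View pics/c4.png

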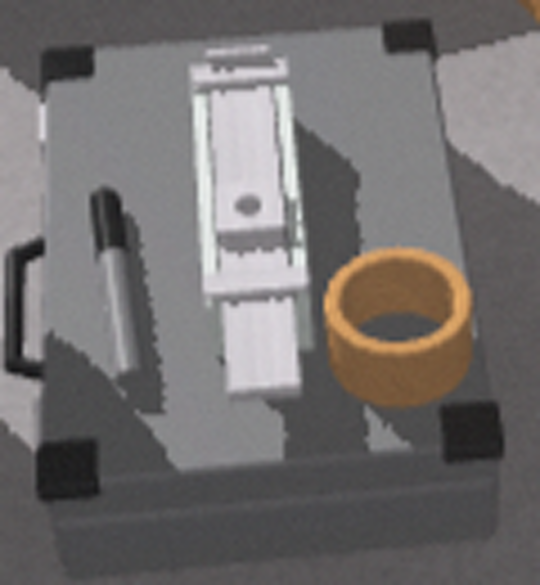

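```bash
python3 - <<'E'
from h import *
A=cal("scene");B=cal("side")
np.set_printoptions(precision=4,suppress=True)
def two(p,q,z,n):
    print(n,atz(A,*p,z),atz(B,*q,z))
    o1,d1=ray(A,*p);o2,d2=ray(B,*q)
    M=np.c_[d1,-d2];t=np.linalg.lstsq(M,o2-o1,rcond=None)[0]
    print("   tri",(o1+d1*t[0]+o2+d2*t[1])/2)
a=lambda u,v:(105+u/6,210+v/6); b=lambda u,v:(235+u/6,285+v/6)
c=lambda u,v:(265+u/3.5,120+v/3.5); d=lambda u,v:(180+u/4.5,115+v/4.5)
two(a(167,168),b(280,308),.102,"gtop")
two(a(200,277),b(281,390),.052,"collar")
two(c(340,140),d(248,205),.1265,"bush")
two(a(452,95),b(190,95),.086,"stub")
# stand corners z=.05
for p in [(47,240),(530,50),(622,212),(120,415)]: print("stA",atz(A,*a(*p),.05))
for p in [(57,100),(258,37),(432,450),(215,590)]: print("stB",atz(B,*b(*p),.05))
# grip top edges yaw
q=[atz(A,*a(*p),.102) for p in [(125,160),(185,135),(210,178),(150,205)]]
for i in range(4): e=q[(i+1)%4]-q[i]; print("gA",q[i],np.linalg.norm(e),np.degrees(np.arctan2(e[1],e[0])))
q=[atz(B,*b(*p),.102) for p in [(240,298),(297,272),(320,315),(262,343)]]
for i in range(4): e=q[(i+1)%4]-q[i]; print("gB",q[i],np.linalg.norm(e),np.degrees(np.arctan2(e[1],e[0])))
# bolt axis: housing edges etc
q=[atz(B,*d(*p),.1225) for p in [(190,68),(288,62),(307,290),(205,300)]]
print("strapB",q)
q=[atz(A,*c(*p),.1185) for p in [(118,172),(135,215)]]; print("boltendA",q)
q=[atz(B,*d(*p),.1185) for p in [(228,393),(298,388)]]; print("boltendB",q)
q=[atz(A,*c(*p),.08) for p in [(40,110),(565,25),(740,280),(145,430)]]; print("caseA",q)
q=[atz(B,*d(*p),.08) for p in [(45,50),(433,22),(500,450),(40,490)]]; print("caseB",q)
E
```

```text
gtop [ 0.4938 -0.3324  0.102 ] [ 0.4915 -0.3297  0.102 ]
   tri [ 0.4921 -0.3308  0.1009]
collar [ 0.4935 -0.3329  0.052 ] [ 0.4904 -0.3328  0.052 ]
   tri [ 0.4909 -0.3321  0.0491]
bush [0.5524 0.0851 0.1265] [0.5503 0.0879 0.1265]
   tri [0.5506 0.0874 0.1254]
stub [ 0.4958 -0.2517  0.086 ] [ 0.4951 -0.2478  0.086 ]
   tri [ 0.4954 -0.2501  0.0867]
stA [ 0.4574 -0.3656  0.05  ]
stA [ 0.4617 -0.2162  0.05  ]
stA [ 0.5314 -0.2191  0.05  ]
stA [ 0.5253 -0.3685  0.05  ]
stB [ 0.4609 -0.2142  0.05  ]
stB [ 0.5297 -0.2177  0.05  ]
stB [ 0.525  -0.3662  0.05  ]
stB [ 0.4505 -0.3797  0.05  ]
gA [ 0.4854 -0.3412  0.102 ] 0.017182218813303663 90.27237392065697
gA [ 0.4853 -0.324   0.102 ] 0.017613963835986155 1.4664359656413009
gA [ 0.503  -0.3236  0.102 ] 0.017249124348659037 -87.98039050519291
gA [ 0.5036 -0.3408  0.102 ] 0.01813868770411532 -178.754149587573
gB [ 0.4821 -0.3225  0.102 ] 0.018239868900083854 3.4064928636295875
gB [ 0.5003 -0.3214  0.102 ] 0.014696726342073066 -86.01917033904745
gB [ 0.5013 -0.3361  0.102 ] 0.018563888558743826 -175.60267436534753
gB [ 0.4828 -0.3375  0.102 ] 0.015018009914752486 92.74292875483914
strapB [array([0.5564, 0.204 , 0.1225]), array([0.6066, 0.1884, 0.1225]), array([0.5588, 0.0248, 0.1225]), array([0.5111, 0.0375, 0.1225])]
boltendA [array([ 0.5079, -0.0222,  0.1185]), array([ 0.5384, -0.0312,  0.1185])]
boltendB [array([ 0.5034, -0.0199,  0.1185]), array([ 0.5346, -0.0296,  0.1185])]
caseA [array([ 0.4114, -0.0117,  0.08  ]), array([0.5029, 0.2936, 0.08  ]), array([0.7051, 0.2371, 0.08  ]), array([ 0.6318, -0.0828,  0.08  ])]
caseB [array([0.4957, 0.3009, 0.08  ]), array([0.7103, 0.2384, 0.08  ]), array([ 0.62  , -0.0716,  0.08  ]), array([ 0.4095, -0.0104,  0.08  ])]
```

Call:
servo_tool:
  targets:
    - [[-0.5,0,0],0.5]
    - [[-1,0,0],0.9]
    - [[-1,0,0],0.9]
    - [[-1,0,0],0.9]
    - [[-1,0,0],0.9]
    - [[-1,0,0],0.9]
    - [[-1,0,0],0.9]
    - [[-1,0,0],0.9]
    - [[-1,0,0],0.9]
    - [[-1,0,0],0.9]
    - [[-1,0,0],0.9]
    - [[-1,0,0],0.9]
  gripper: 1
  newtons: 60

```text
clock: 1.65
position: [0.5971, 0.2483, 0.2312]
tool_rot: [-3.142, 0.0, 1.962]
force: [0.7, 0.2, 0.4]
grip_width: 0.0853
```

Call:
servo_tool:
  targets:
    - [[-1,0,0],0.9]
    - [[-1,0,0],0.9]
    - [[-1,0,0],0.9]
    - [[-1,0,0],0.9]
    - [[-1,0,0],0.9]
    - [[-1,-0.4,0],0]
    - [[-1,-0.4,0],0]
    - [[-1,-0.4,0],0]
    - [[-1,-0.4,0],0]
    - [[-1,-0.4,0],0]
    - [[0,0,0],0]
    - [[0,0,0],0]

```text
clock: 3.15
position: [0.5551, -0.2411, 0.2312]
tool_rot: [-3.142, -0.0, 1.572]
force: [0.8, 0.2, 0.0]
grip_width: 0.0854
```

```bash
python3 - <<'E'
from h import *
s=bot.observe(); print(s["position"],s["tool_rot"],s["qpos"],s["force"])
c=cal("wrist"); cv2.imwrite("pics/w1.png",bot.grab_frame("wrist"))
print(proj(c,[.492,-.331,.102]))
E
```

```text
[ 0.55505921 -0.24110508  0.2312362 ] [-3.14153087e+00 -1.91908578e-04  1.57224728e+00] [ 0.04370925  0.51915941  0.39331897  1.67065632 -0.22850576  0.99748629
  0.51646215] [0.7522861  0.24071256 0.00813677]
(np.float64(216.25174396853055), np.float64(289.796061368091))
```

View pics/w1.png

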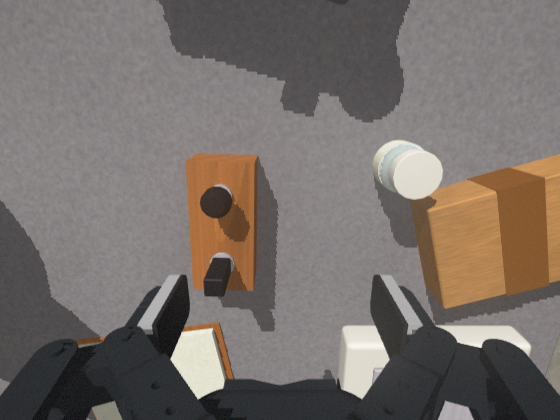

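The wrist view shows the stand at (222,225), the round stub at (216,202) and the square grip's top at about (216,282), with the jar at (410,170). I'll enlarge the grip.

```bash
python3 - <<'E'
import cv2
a=cv2.imread("pics/w1.png")[145:305,180:270]
cv2.imwrite("pics/w1c.png",cv2.resize(a[95:160,0:80],None,fx=8,fy=8,interpolation=cv2.INTER_CUBIC))
E
```

```text
(no output)
```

View pics/w1c.png

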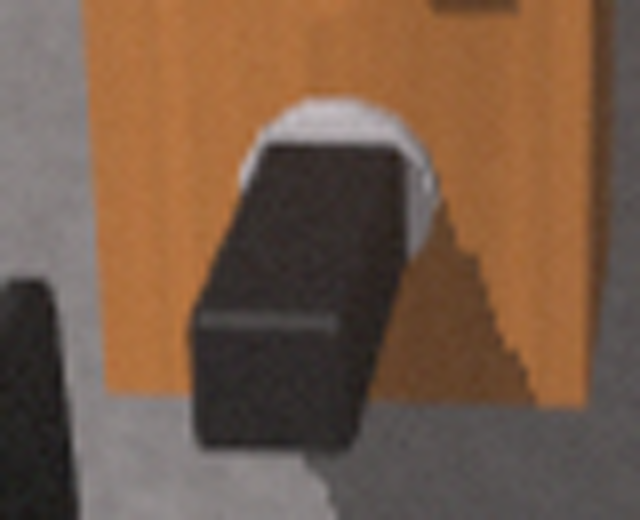

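```bash
python3 - <<'E'
from h import *
c=cal("wrist")
w=lambda u,v:(180+u/8,240+v/8)
q=[atz(c,*w(*p),.102) for p in [(193,313),(340,316),(357,447),(199,452)]]
print(np.mean(q,0))
for i in range(4): e=q[(i+1)%4]-q[i]; print(q[i],np.linalg.norm(e),np.degrees(np.arctan2(e[1],e[0])))
# bottom edge z=.054
for p in [(265,145),(402,148)]: print(atz(c,*w(*p),.054))
E
```

```text
[ 0.49045136 -0.32806652  0.102     ]
[ 0.4814708 -0.318382   0.102    ] 0.017769858586615603 -1.1437102965717705
[ 0.49923712 -0.31873669  0.102     ] 0.018476781779084957 -86.6279860330935
[ 0.5003239  -0.33718148  0.102     ] 0.019566008548053734 -177.70231422221957
[ 0.48077363 -0.33796591  0.102     ] 0.0195963171683007 87.96115932216858
[ 0.48061651 -0.3205516   0.054     ]
[ 0.4996349  -0.32095294  0.054     ]
```

Call:
servo_tool:
  targets:
    - [[-0.6,-0.43,0],0]
    - [[-0.6,-0.43,0],0]
    - [[-0.58,-0.42,0.2],0]
    - [[0,0,0.6],0]
    - [[0,0,0.6],0]
    - [[0,0,0.6],0]
    - [[0,0,0.6],0]
    - [[0,0,0.4],0]
    - [[0,0,0.32],0]
    - [[0,0,0],0]
    - [[0,0,0],0]

```text
clock: 4.58
position: [0.4919, -0.3301, 0.066]
tool_rot: [3.141, 0.0, 1.574]
force: [-0.1, 0.2, 0.0]
grip_width: 0.0853
```

```bash
python3 - <<'E'
from h import *
s=bot.observe(); print(s["position"],s["tool_rot"],s["force"])
c=cal("wrist"); im=bot.grab_frame("wrist");cv2.imwrite("pics/w2.png",im)
E
```

```text
[ 0.49188606 -0.3300803   0.06599785] [3.14081896e+00 4.69235043e-04 1.57364131e+00] [-0.12586554  0.21879738  0.04387913]
```

View pics/w2.png

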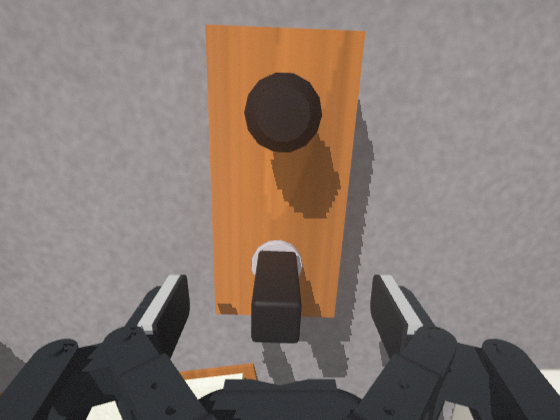

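The grip's top face is at (277,320), centred between the pads (midline about 280). I'll close on it now.

Call:
servo_tool:
  targets:
    - [[0,0,0],0]
    - [[0,0,0],0]
    - [[0,0,0],0]
    - [[0,0,0],0]
    - [[0,0,0],0]
    - [[0,0,0],0]
    - [[0,0,0],0]
    - [[0,0,0],0]
  gripper: -1
  newtons: 60

```text
clock: 5.62
position: [0.4914, -0.33, 0.0654]
tool_rot: [-3.142, -0.0, 1.573]
force: [-2.2, 1.6, 5.1]
grip_width: 0.0187
```

```bash
python3 - <<'E'
from h import *
s=bot.observe(); print(s["position"],s["tool_rot"],s["force"],s["moment"],s["grip_width"])
c=cal("wrist"); im=bot.grab_frame("wrist");cv2.imwrite("pics/w3.png",im)
for z in (.102,.054): print(proj(c,[.4919,-.33,z]))
E
```

```text
[ 0.49136716 -0.33002048  0.06542855] [-3.14153338e+00 -5.33651404e-06  1.57339445e+00] [-2.24948484  1.63692194  5.105994  ] [ 0.17227985  0.44000638 -0.03808852] 0.018725784361364115
(np.float64(283.52790353341356), np.float64(326.52870768106004))
(np.float64(282.53301663095135), np.float64(267.52443968433306))
```

View pics/w3.png

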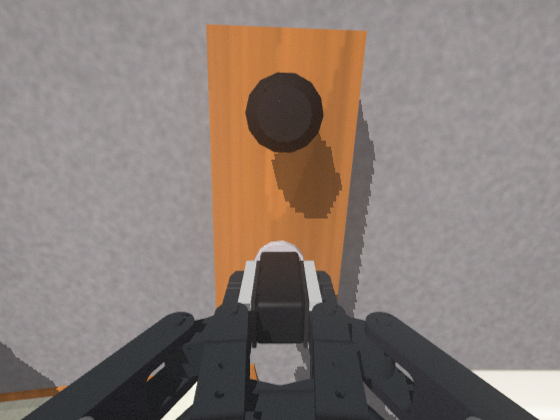

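Call:
servo_tool:
  targets:
    - [[0,0,-0.2],0]
    - [[0,0,-0.5],0]
    - [[0,0,-0.6],0]
    - [[0,0,-0.7],0]
    - [[0,0,-0.7],0]
    - [[0,0,-0.3],0]
    - [[0.4,0.05,0],0]
    - [[0.8,0.1,0],0]
    - [[0.9,0.12,0],0]
    - [[0.9,0.12,0],0]
    - [[0.9,0.12,0],0]
    - [[0.9,0.12,0],0]

```text
clock: 7.18
position: [0.5216, -0.0872, 0.2143]
tool_rot: [-3.14, -0.0, 1.574]
force: [1.3, 0.1, -1.1]
grip_width: 0.0198
```

Call:
servo_tool:
  targets:
    - [[0.9,0.12,0],0]
    - [[0.9,0.12,0],0]
    - [[0.7,0.08,0],0]
    - [[0.28,0.04,0],0]
    - [[0,0,0],0.8]
    - [[0,0,0],0.8]
    - [[0,0,0],0.8]
    - [[0,0,0],0.8]
    - [[0,0,0],0]
    - [[0,0,0],0]

```text
clock: 8.43
position: [0.5396, 0.0491, 0.215]
tool_rot: [-3.141, 0.0, 1.296]
force: [0.2, 0.7, -0.5]
grip_width: 0.0195
```

```bash
python3 - <<'E'
from h import *
s=bot.observe(); print(s["position"],s["tool_rot"],s["force"],s["moment"],s["grip_width"],s["qpos"])
c=cal("wrist"); im=bot.grab_frame("wrist");cv2.imwrite("pics/w4.png",im)
print(proj(c,[.551,.087,.1265]))
E
```

```text
[0.53962226 0.04910961 0.21495941] [-3.14106139e+00  3.76265829e-04  1.29569878e+00] [ 0.17043972  0.66666856 -0.50998833] [ 0.00016945  0.00991343 -0.01266322] 0.01945665812755097 [-0.51844337  0.44137797  0.4320533   1.85443912 -0.23101718  0.89567799
 -0.25245808]
(np.float64(282.6032840279653), np.float64(166.82539251046802))
```

View pics/w4.png

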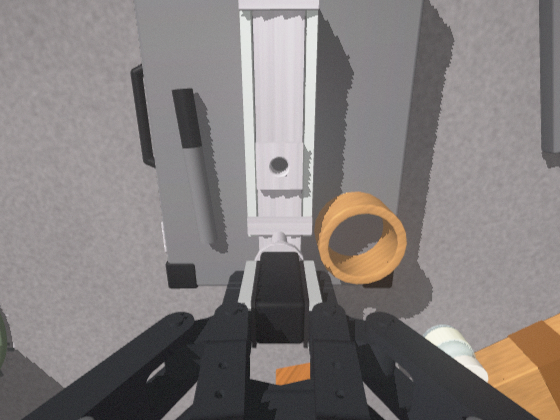

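```bash
python3 - <<'E'
import cv2
a=cv2.imread("pics/w4.png")
cv2.imwrite("pics/w4a.png",cv2.resize(a[135:195,240:320],None,fx=8,fy=8,interpolation=cv2.INTER_CUBIC))
cv2.imwrite("pics/w4b.png",cv2.resize(a[222:350,220:340],None,fx=5,fy=4.6,interpolation=cv2.INTER_CUBIC))
cv2.imwrite("pics/w4c.png",cv2.resize(a[0:240,225:335],None,fx=4,fy=2.4,interpolation=cv2.INTER_CUBIC))
E
```

```text
(no output)
```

View pics/w4a.png

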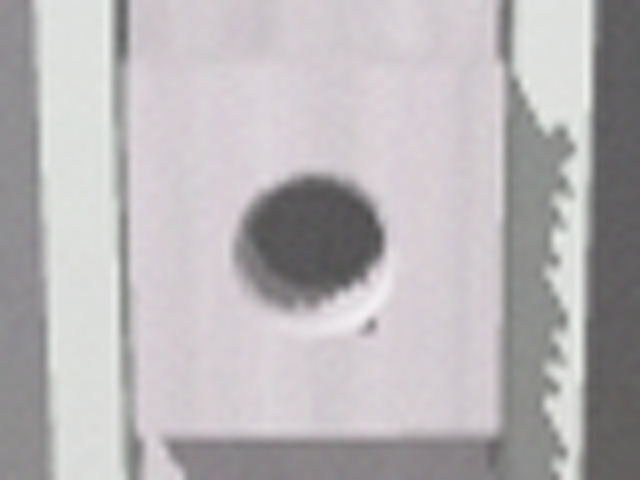

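View pics/w4b.png

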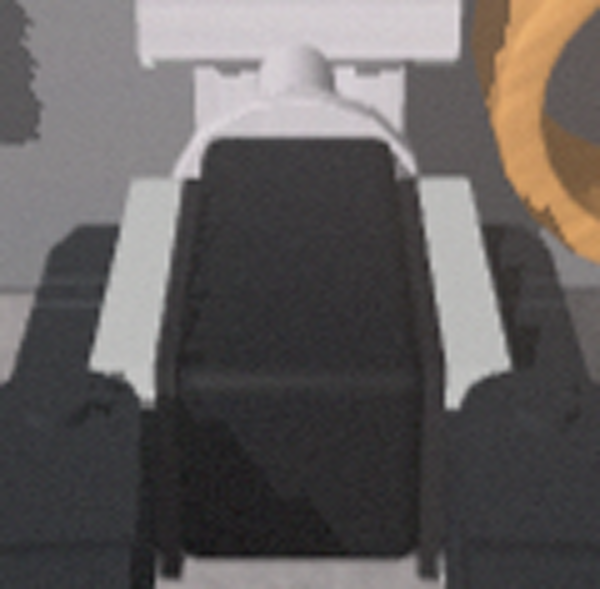

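View pics/w4c.png

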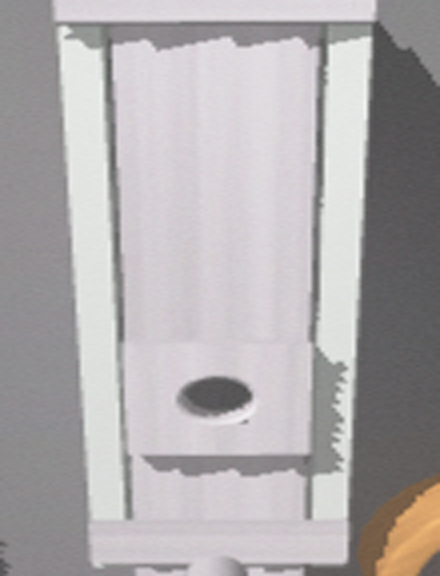

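```bash
python3 - <<'E'
from h import *
np.set_printoptions(precision=4,suppress=True)
s=bot.observe(); c=cal("wrist"); p=np.array(s["position"]); y=s["tool_rot"][2]
tx=np.array([np.cos(y),np.sin(y),0]);ty=np.array([np.sin(y),-np.cos(y),0])
def T(X): d=np.array(X)-p; return np.array([d@tx,d@ty,-d[2]])
b=atz(c,279.1,166.6,.1265); print("bush",b,T(b))
w=lambda u,v:(240+u/8,135+v/8)
cs=[atz(c,*w(*q),.1265) for q in [(123,62),(505,62),(502,437),(137,437)]]
print("boss",np.mean(cs,0),[np.linalg.norm(cs[i]-cs[i-1]) for i in range(4)], T(np.mean(cs,0)))
for i,j in((3,0),(2,1)): e=cs[j]-cs[i]; print(np.degrees(np.arctan2(e[1],e[0])))
# bolt axis from long edges  (w4c scale 4,2.4 ; offset 225,0)
v=lambda u,r:(225+u/4,r/2.4)
for a,bq,z in [((112,60),(123,335),.1185),((318,60),(312,335),.1185),((58,30),(90,515),.1185),((375,25),(350,515),.1185)]:
    A_,B_=atz(c,*v(*a),z),atz(c,*v(*bq),z); e=A_-B_; print("edge",np.degrees(np.arctan2(e[1],e[0])),A_,B_)
dz=-.0554
g=lambda u,r:(220+u/5,222+r/4.6)
print("nose front",T(atz(c,*g(298.5,44),p[2]-.0554)), "minus 2.5mm x")
print("collar front",T(atz(c,*g(296,97),p[2]-.0114)),"minus 14")
print("collar frontbot",T(atz(c,*g(296,97),p[2]-.0154)),"minus 14")
print("grip bottom front",T(atz(c,*g(299,140),p[2]-.0114)),"minus 10")
print("gtop front",T(atz(c,*g(303,380),p[2]+.0366)),"minus 10")
print("gtop back",T(atz(c,*g(300,553),p[2]+.0366)),"plus 10")
E
```

```text
bush [0.5487 0.0878 0.1265] [ 0.0397 -0.0019  0.0886]
boss [0.549  0.0876 0.1265] [np.float64(0.03447037699139337), np.float64(0.03395697815157219), np.float64(0.03446817764878869), np.float64(0.03404381970191436)] [ 0.0396 -0.0015  0.0886]
75.00359707644269
75.14801511047523
edge 74.25459622548038 [0.5573 0.1815 0.1185] [0.5372 0.1102 0.1185]
edge 74.84237914369155 [0.5899 0.1723 0.1185] [0.5706 0.1008 0.1185]
edge 74.51055466271389 [0.551  0.1907 0.1185] [0.5137 0.0562 0.1185]
edge 74.50726443137735 [0.6009 0.1779 0.1185] [0.5633 0.0422 0.1185]
nose front [ 0.0024 -0.0014  0.0554] minus 2.5mm x
collar front [ 0.0142 -0.0017  0.0114] minus 14
collar frontbot [ 0.0123 -0.0017  0.0154] minus 14
grip bottom front [ 0.0087 -0.0014  0.0114] minus 10
gtop front [ 0.01   -0.001  -0.0366] minus 10
gtop back [-0.008  -0.0013 -0.0366] plus 10
```

Call:
servo_tool:
  targets:
    - [[0.2,0,0],0]
    - [[0.4,0,0],0]
    - [[0.19,0,0],0]
    - [[0,0,0.2],0]
    - [[0,0,0.2],0]
    - [[0,0,0.1],0]
    - [[0,0,0],0]
    - [[0,0,0],0]

```text
clock: 9.48
position: [0.5508, 0.087, 0.1905]
tool_rot: [3.141, -0.0, 1.294]
force: [0.4, -0.2, -1.0]
grip_width: 0.0193
```

```bash
python3 - <<'E'
from h import *
s=bot.observe(); print(s["position"],s["tool_rot"],s["force"],s["moment"],s["grip_width"])
im=bot.grab_frame("wrist");cv2.imwrite("pics/w5.png",im); cv2.imwrite("pics/w5a.png",cv2.resize(im[200:300,220:340],None,fx=6,fy=6,interpolation=cv2.INTER_CUBIC))
E
```

```text
[0.55082561 0.08695082 0.19050634] [ 3.14134914e+00 -8.52309221e-05  1.29391999e+00] [ 0.43824394 -0.24999453 -0.98027244] [-0.0070198  -0.02779535  0.03591011] 0.019283342329778057
```

View pics/w5a.png

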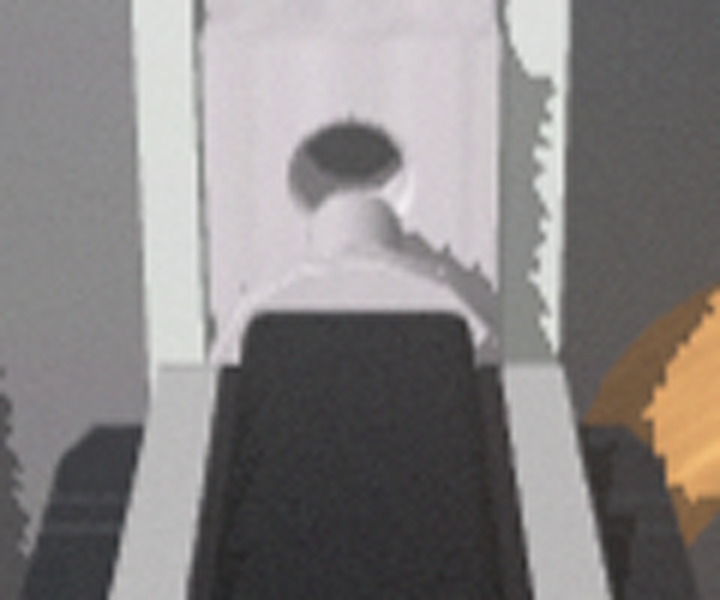

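Call:
servo_tool:
  targets:
    - [[0,0,0.08],0]
    - [[0,0,0.06],0]
    - [[0,0,0.05],0]
    - [[0,0,0.05],0]
    - [[0,0,0.05],0]
    - [[0,0,0],0]

```text
clock: 10.28
position: [0.5506, 0.0871, 0.1756]
tool_rot: [-3.141, 0.0, 1.294]
force: [-0.7, 1.2, -1.0]
grip_width: 0.0199
```

```bash
python3 - <<'E'
from h import *
s=bot.observe(); print(s["position"],s["tool_rot"],s["force"],s["moment"],s["grip_width"])
im=bot.grab_frame("wrist");cv2.imwrite("pics/w6a.png",cv2.resize(im[200:300,220:340],None,fx=6,fy=6,interpolation=cv2.INTER_CUBIC))
E
```

```text
[0.55064024 0.08713861 0.17561247] [-3.14135024e+00  1.93076775e-04  1.29422264e+00] [-0.66559865  1.19385736 -0.9859917 ] [-0.00799234  0.02088114  0.02646385] 0.01986731271205594
```

View pics/w6a.png

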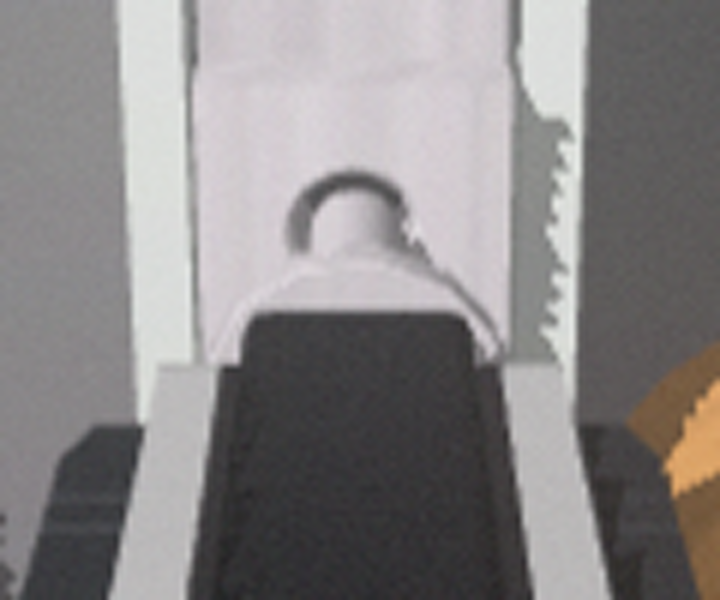

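The nose is inside the boss's hole, about 6 mm down, with a clear ring around it. I'll ease it down to the face.

Call:
servo_tool:
  targets:
    - [[0,0,0.04],0]
    - [[0,0,0.04],0]
    - [[0,0,0.04],0]
    - [[0,0,0.02],0]
    - [[0,0,0.02],0]
    - [[0,0,0.01],0]
    - [[0,0,0],0]
    - [[0,0,0],0]

```text
clock: 11.32
position: [0.5507, 0.0872, 0.1674]
tool_rot: [3.142, -0.0, 1.294]
force: [0.0, 0.0, -1.7]
grip_width: 0.0195
```

Call:
servo_tool:
  targets:
    - [[0,0,0.01],0]
    - [[0,0,0.01],0]
    - [[0,0,0.01],0]
    - [[0,0,0.01],0]
    - [[0,0,0],0]

```text
clock: 11.95
position: [0.5507, 0.0871, 0.1654]
tool_rot: [3.142, -0.0, 1.294]
force: [0.8, 1.1, 0.2]
grip_width: 0.0194
```

Call:
servo_tool:
  targets:
    - [[0,0,0.01],0]
    - [[0,0,0.01],0]
    - [[0,0,0],0]
    - [[0,0,0],0]

```text
clock: 12.45
position: [0.5509, 0.0872, 0.1649]
tool_rot: [3.141, -0.001, 1.294]
force: [-3.6, -0.2, 12.7]
grip_width: 0.0194
```

```bash
python3 - <<'E'
from h import *
s=bot.observe(); print(s["position"],s["force"],s["moment"])
E
```

```text
[0.55090349 0.08716948 0.16493802] [-3.585747   -0.16802157 12.72810427] [-0.05879389  0.99702068 -0.00402972]
```

Call:
servo_tool:
  targets:
    - [[0,0,-0.006],0]
    - [[0.03,0,0],0]
    - [[0.04,0,0],0]
    - [[0.04,0,0],0]
    - [[0.04,0,0],0]
    - [[0.04,0,0],0]
    - [[0.04,0,0],0]
    - [[0.04,0,0],0]
    - [[0,0,0],0]

```text
clock: 13.58
position: [0.5544, 0.0987, 0.165]
tool_rot: [3.141, 0.001, 1.293]
force: [-3.5, -6.8, 10.2]
grip_width: 0.0188
```

```bash
python3 - <<'E'
from h import *
s=bot.observe(); print(s["position"],s["force"],s["moment"])
E
```

```text
[0.55439084 0.09873836 0.16499875] [-3.50224618 -6.84182909 10.1615225 ] [-2.00493758e+00  9.78807561e-01  1.96419441e-03]
```

Call:
servo_tool:
  targets:
    - [[0.04,0,-0.003],0]
    - [[0.04,0,0],0]
    - [[0,0,0],0]

```text
clock: 13.95
position: [0.5555, 0.1029, 0.1651]
tool_rot: [3.141, 0.001, 1.293]
force: [-3.0, -5.7, 7.9]
grip_width: 0.0192
```

Call:
servo_tool:
  targets:
    - [[0.04,0,0],0]
    - [[0.04,0,0],0]
    - [[0,0,0],0]

```text
clock: 14.32
position: [0.5566, 0.1067, 0.1651]
tool_rot: [3.141, 0.001, 1.293]
force: [-2.3, -5.2, 8.6]
grip_width: 0.0195
```

Call:
servo_tool:
  targets:
    - [[0.04,0,0],0]
    - [[0.04,0,0],0]
    - [[0,0,0],0]

```text
clock: 14.7
position: [0.5577, 0.1106, 0.1651]
tool_rot: [3.141, 0.001, 1.294]
force: [-2.3, -5.7, 8.6]
grip_width: 0.0194
```

Call:
servo_tool:
  targets:
    - [[0.04,0,0],0]
    - [[0.04,0,0],0]
    - [[0,0,0],0]

```text
clock: 15.08
position: [0.5588, 0.1144, 0.1651]
tool_rot: [3.141, 0.001, 1.293]
force: [-2.8, -4.6, 8.3]
grip_width: 0.0195
```

Call:
servo_tool:
  targets:
    - [[0.04,0,0],0]
    - [[0.04,0,0],0]
    - [[0,0,0],0]

```text
clock: 15.45
position: [0.5598, 0.1182, 0.1651]
tool_rot: [3.141, 0.001, 1.294]
force: [-2.9, -6.4, 8.0]
grip_width: 0.0192
```

Call:
servo_tool:
  targets:
    - [[0.04,0,0],0]
    - [[0.04,0,0],0]
    - [[0,0,0],0]

```text
clock: 15.82
position: [0.5609, 0.1221, 0.1651]
tool_rot: [3.141, 0.001, 1.294]
force: [-2.7, -6.3, 9.0]
grip_width: 0.0192
```

Call:
servo_tool:
  targets:
    - [[0.04,0,0],0]
    - [[0.04,0,0],0]
    - [[0,0,0],0]

```text
clock: 16.2
position: [0.562, 0.1259, 0.1651]
tool_rot: [3.141, 0.001, 1.293]
force: [-2.4, -5.5, 8.4]
grip_width: 0.0191
```

Call:
servo_tool:
  targets:
    - [[0.04,0,0],0]
    - [[0.04,0,0],0]
    - [[0,0,0],0]

```text
clock: 16.58
position: [0.5631, 0.131, 0.1647]
tool_rot: [-3.142, 0.0, 1.294]
force: [-0.4, -0.9, -1.1]
grip_width: 0.0194
```

Vertical force dropped to the pin's own weight, so the nose is over the hidden hole. I'll nudge it about 1.5 mm on and lower it gently.

Call:
servo_tool:
  targets:
    - [[0.03,0,0],0]
    - [[0,0,0.02],0]
    - [[0,0,0.02],0]
    - [[0,0,0],0]

```text
clock: 17.08
position: [0.5635, 0.1324, 0.1626]
tool_rot: [-3.142, 0.0, 1.294]
force: [-0.3, -0.3, -0.6]
grip_width: 0.0194
```

```bash
python3 - <<'E'
from h import *
s=bot.observe(); print(s["position"],s["tool_rot"],s["force"],s["moment"])
E
```

```text
[0.56353277 0.13242455 0.16263454] [-3.14153504e+00  3.65970973e-05  1.29432099e+00] [-0.33502638 -0.332039   -0.6372683 ] [ 0.04888578 -0.00615883 -0.01869608]
```

Call:
servo_tool:
  targets:
    - [[0,0,0.02],0]
    - [[0,0,0.02],0]
    - [[0,0,0.02],0]
    - [[0,0,0],0]

```text
clock: 17.58
position: [0.5635, 0.1324, 0.1597]
tool_rot: [-3.142, 0.0, 1.294]
force: [0.1, 0.1, -2.3]
grip_width: 0.0193
```

Call:
servo_tool:
  targets:
    - [[0,0,0.02],0]
    - [[0,0,0.02],0]
    - [[0,0,0.02],0]
    - [[0,0,0],0]

```text
clock: 18.08
position: [0.5635, 0.1325, 0.1567]
tool_rot: [-3.142, -0.0, 1.294]
force: [-1.0, 1.9, -1.9]
grip_width: 0.0194
```

The nose is 8 mm past the face, beyond its taper, with no resistance. I'll keep lowering it.

Call:
servo_tool:
  targets:
    - [[0,0,0.03],0]
    - [[0,0,0.03],0]
    - [[0,0,0.03],0]
    - [[0,0,0.03],0]
    - [[0,0,0],0]

```text
clock: 18.7
position: [0.5635, 0.1325, 0.1506]
tool_rot: [-3.141, 0.0, 1.294]
force: [0.3, 2.6, -2.4]
grip_width: 0.0193
```

Call:
servo_tool:
  targets:
    - [[0,0,0.03],0]
    - [[0,0,0.03],0]
    - [[0,0,0.03],0]
    - [[0,0,0.03],0]
    - [[0,0,0],0]

```text
clock: 19.32
position: [0.5635, 0.1324, 0.1445]
tool_rot: [-3.141, 0.0, 1.294]
force: [0.4, 5.1, -1.9]
grip_width: 0.0195
```

Call:
servo_tool:
  targets:
    - [[0.01,0,0.02],0]
    - [[0,0,0.02],0]
    - [[0,0,0.01],0]
    - [[0,0,0.01],0]
    - [[0,0,0],0]
    - [[0,0,0],0]

```text
clock: 20.08
position: [0.5637, 0.1327, 0.1419]
tool_rot: [3.142, 0.0, 1.294]
force: [-3.3, 1.6, 5.7]
grip_width: 0.0195
```

```bash
python3 - <<'E'
from h import *
s=bot.observe(); print(s["position"],s["tool_rot"],s["force"],s["moment"])
im=bot.grab_frame("wrist");cv2.imwrite("pics/w7a.png",cv2.resize(im[200:300,220:340],None,fx=6,fy=6,interpolation=cv2.INTER_CUBIC))
E
```

```text
[0.56365552 0.1326929  0.1419491 ] [3.14157818e+00 3.56360182e-05 1.29407100e+00] [-3.33543067  1.60265238  5.72175169] [ 0.31423296  0.67827074 -0.04708722]
```

View pics/w7a.png

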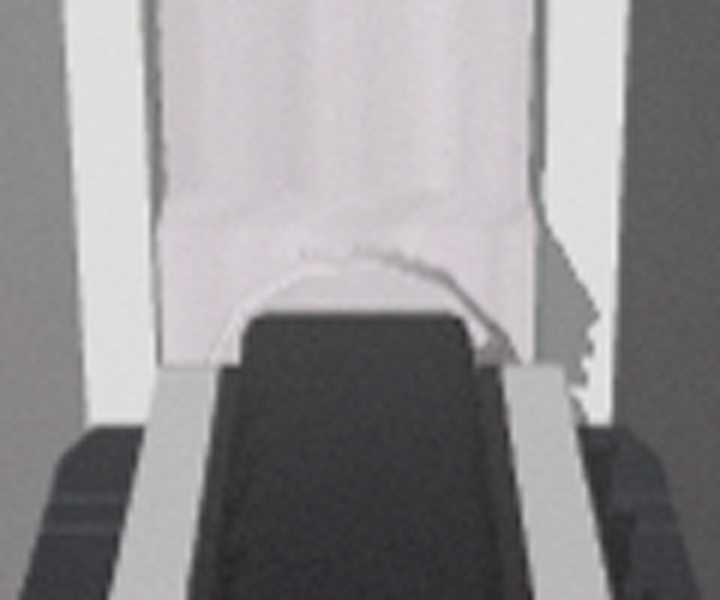

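Call:
servo_tool:
  targets:
    - [[0,0,0.008],0]
    - [[0,0,0],0]
    - [[0,0,0],0]

```text
clock: 20.5
position: [0.5637, 0.1327, 0.1419]
tool_rot: [3.142, -0.0, 1.294]
force: [-5.6, 0.9, 11.9]
grip_width: 0.0199
```

Call:
servo_tool:
  targets:
    - [[0,0,-0.012],0]
    - [[0,0,0],0]
    - [[0,0,0],0]
    - [[0,0,0],0]
    - [[0,0,0],0]
    - [[0,0,0],0]
  gripper: 0.2

```text
clock: 21.25
position: [0.5637, 0.1329, 0.1419]
tool_rot: [-3.142, 0.0, 1.294]
force: [-0.2, -0.4, 0.1]
grip_width: 0.0514
```

Call:
servo_tool:
  targets:
    - [[0,0,-0.2],0]
    - [[0,0,-0.4],0]
    - [[0,0,-0.6],0]
    - [[0,0,-0.6],0]
    - [[0,0,-0.4],0]
    - [[0,0,0],0]
    - [[0,0,0],0]

```text
clock: 22.12
position: [0.5634, 0.1329, 0.2517]
tool_rot: [-3.141, 0.0, 1.294]
force: [0.6, -0.7, -0.1]
grip_width: 0.0516
```

```bash
python3 - <<'E'
from h import *
s=bot.observe(); print(s["clock"],s["position"],s["force"],s["grip_width"])
c=cal("wrist"); im=bot.grab_frame("wrist");cv2.imwrite("pics/w8.png",im)
b=bot.grab_frame("side"); a=bot.grab_frame("scene")
cv2.imwrite("pics/s8.png",cv2.resize(np.hstack([a[110:260,265:485],b[100:250,160:310]]),None,fx=2.1,fy=2.1))
E
```

```text
22.125 [0.5634105  0.13289234 0.25165966] [ 0.55384883 -0.70688229 -0.05786263] 0.05156033240981745
```

View pics/w8.png

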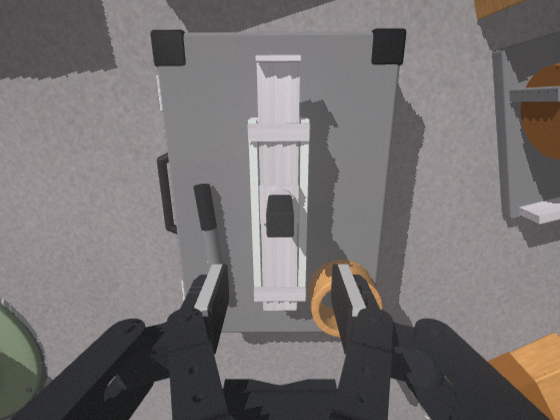

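View pics/s8.png

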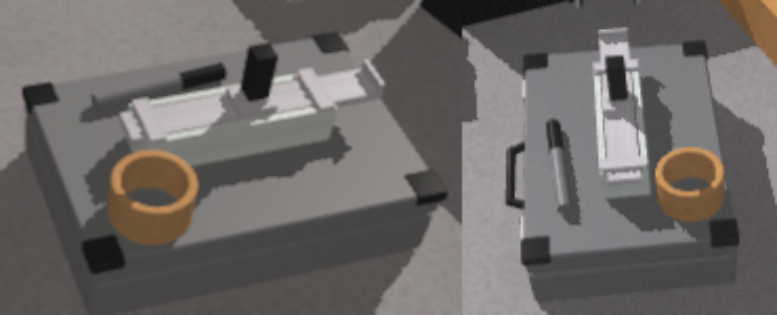

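The wrist view shows the pin upright on the boss at about (281,215), with the tape and marker where they were. I'll check its seated height by triangulating the grip's top from the two fixed cameras.

```bash
python3 - <<'E'
from h import *
a=bot.grab_frame("scene");b=bot.grab_frame("side")
A=cal("scene");B=cal("side")
X=[.5637,.1327,.1265+.052]
print(proj(A,X),proj(B,X))
k=8
def cr(im,c):
    u,v=map(int,c); print(u-20,v-20); t=cv2.resize(im[v-20:v+40,u-20:u+25],None,fx=k,fy=k,interpolation=cv2.INTER_CUBIC); return t
cv2.imwrite("pics/t.png",np.hstack([cr(a,proj(A,X)),cr(b,proj(B,X))]))
E
```

```text
(np.float64(391.57257276472666), np.float64(132.85379257111543)) (np.float64(232.44548220401532), np.float64(129.15570537073148))
371 112
212 109
```

View pics/t.png

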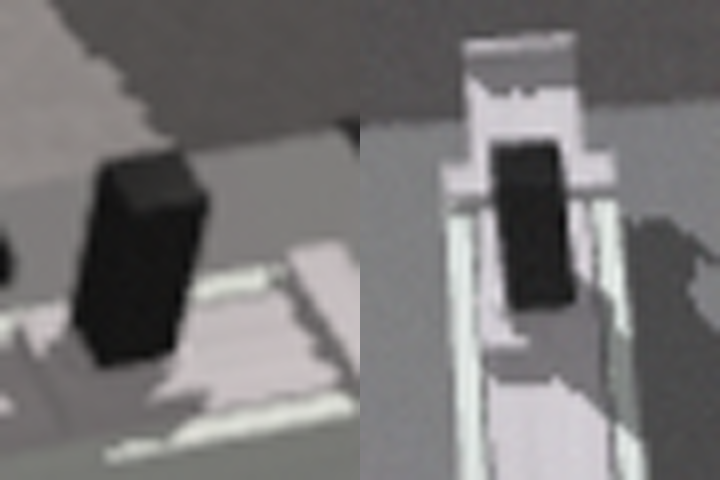

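```bash
python3 - <<'E'
from h import *
bot.job_done(); print(bot.observe()["clock"])
E
```

```text
the job is handed in; nothing more can be done
the job is handed in; nothing more can be done
```

I took the square-gripped pin out of the stand and put it into the bolt's hole. I slid the bolt about 46 mm until the nose found the hidden hole, lowered the pin home, let go and backed off about 110 mm. The job was handed in at about 22 s of the 48 s allowed; it gives no verdict.

- **Contact force:** the measured tool force peaked at about 13 to 14 N while feeling for the face and 12 N at the final seating, against the 40 N limit.
- **Seating depth:** the pin went down about 23.3 mm from first touching the face, against 24 mm expected, and stopped hard with its collar on the boss. That leaves about 0.7 mm unaccounted for; the limit allows 3 mm.
- **Position after release:** the grip's top appears within 1.5 pixels (about 2 mm) of where a fully seated pin should show in the scene and side cameras. The pin looks upright.
- **Other objects:** the tape roll and marker are where they started. The jar and stub pin were not approached after the pin was taken out, and I did not measure them again at the end.

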